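# Load spare lamp holders into the tilted magazine

## Robot

A 7-joint arm with a two-finger parallel gripper is mounted at the origin on the work surface. World frame = base frame: x ahead of the robot, y to its left, z up, the work surface at z = 0. Lengths are in m, angles in rad, forces in N, time in s.
With the tool pointing down it reaches from about 0.425 to 0.875 m from the base axis. Payload 4.7 kg.
Tool frame: the origin (TCP) lies at the very end of the fingers, on their centre line; the grasp point (between the pads) lies behind it (ctrl.tcp_to_grasp is the z of the grasp point in the tool frame, in m); z points along the fingers, y is the line along which they close (so a half turn about z gives the same grasp; the last joint's range is limited). The gripper opens to 87 mm and grips with 3 to 60 N. Pads are 19 mm wide; open, the fingers measure 117 mm over their backs; the gripper's body (75 mm by 190 mm) begins 51 mm behind the grasp point.
Start: joints at [-1.195, 0.321, -0.07, 1.45, 0.023, 1.371, -0.057], TCP at [0.23, 0.608, 0.223] pointing down, gripper open.
Joint ranges: [-2.86, 2.86], [-0.3, 2.09], [-1.38, 1.24], [0.06, 2.45], [-1.56, 4.7], [0.09, 2.05], [-2.69, 2.69]. Speed limits (rad/s): [2.57, 2.57, 3.14, 3.14, 3.14, 3.14, 3.14].

## Interface

Orientations are given as a rotation vector (axis times angle).
In Python, from bench import ctrl gives the robot as it stands.
- The arm moves only by the tool step_arm, never from a script. Its argument "targets" is a list of rows, each a list of 7 numbers: the shift along the world's x, y, z in cm, then the turn, a rotation vector about the world's x, y, z in degrees, then the opening, from 0 (shut) to 1 (fully open). A call has exactly 5 rows; each row shifts and turns the commanded pose from where the row before left it; what a row does not reach is not made up. A row lasts 1/12 s, in which the tool goes at most 41.7 mm and 7.16 degrees, less where a joint would pass 70% of its speed; a pose out of reach is approached as far as the arm can. A call with a gripper value outside its range is refused whole. The fingers move at their own pace and stop on an object; "force" is the grip in N (left out, the last holds). Time passes only in rows, so rows that do not move let the fingers close, or fill a call up. It gives the time, the measured TCP pose, the force, the opening and the grip force at its end, in the units of the state.
- ctrl.get_state(): the state, without advancing time (a new reading comes with each control period).
- ctrl.get_image(name): name is "scene" or "top"; returns (picture, depth): 400x640x3 uint8, red, green, blue; 400x640 float32, m along the optical axis (not along the pixel's ray), 0 where there is no reading.
- ctrl.camera_params(name): a dict with "intrinsics" (3x3 intrinsics, pixels), "rvec" (rotation vector, rad) and "tvec" (3), from world to camera coordinates, as OpenCV has them. Camera axes: x right, y down, z forward; pixel columns grow to the right and rows downward; lengths in m; the calibration is good to about 2 mm. A picture is of the moment at which its call begins. camera_params takes no time and is no camera call.
- ctrl.close_job(): hands the job in; it is judged then, once.
The state is a dict: "time": time; "joint_positions": joint angles; "qd": joint speeds; "joint_torque": joint torques, N m; "position": TCP position; "tool_rot": TCP orientation; "ft_force": force on the tool from outside, world axes, zero at the start; "torque": the same for the moment, N m; "grip_width": opening from 0.0 (shut) to 1.0 (fully open); "grip_force": force on a finger pad.
Only numpy, scipy, OpenCV 4.12 (cv2) and the standard library are available. Lean on these libraries where they do the work, as an engineer would, in place of code of your own. Each camera call takes 0.05 s, during which the arm holds its last target. There are 200 camera calls.

## Task

Load the two spare bayonet lamp holders, the white ceramic blocks with a steel barrel on one end, into the tilted rail magazine: lay each in the open upper chute, base down and barrel pointing downhill, so that it slides into the covered tube until both lie in there one behind the other, fully home against the stop and each other. Either may go first. The plain terminal block, with no barrel, stays where it lies.

Things in the scene. Friction and masses are not known exactly. Their poses are not given: they have to be found in the camera images.
- holder_a: One of two identical spare lamp holders, loose on the desk, base down: white ceramic block 44 x 30 x 34 mm (x, y, z), about 70 g, with a steel barrel, 22 mm across, 14 mm long, sticking out of one end face, its axis 17 mm up. Origin: centre of the block's underside; x along its length to the barrel (tip at x = 36 mm, flat rear end at -22), y across (grip the 30 mm sides), z up.
- holder_b: The other of two identical spare lamp holders, loose on the desk, base down: white ceramic block 44 x 30 x 34 mm (x, y, z), about 70 g, with a steel barrel, 22 mm across, 14 mm long, sticking out of one end face, its axis 17 mm up. Origin: centre of the block's underside; x along its length to the barrel (tip at x = 36 mm, flat rear end at -22), y across (grip the 30 mm sides), z up.
- terminal: Bystander that looks alike: a plain white ceramic terminal block 44 x 30 x 34 mm, the same block without any barrel, loose on the desk. Origin: centre of its underside; x along its length, z up. It must be left where it lies.
- rail: Aluminium rail fixed at a 25 degree slope; slippery: a holder let go slides down. Origin: on its floor, mid tube mouth, 75 mm above the desk; x downhill along the floor, y across, z square to the floor. x -110 to 0 mm: open chute, 12 mm walls narrowing from 80 to 36 mm apart (let go at x = -65). x 0 to 130: tube 36 wide, 42 high, slotted roof, stop at 130. Home: holder origins at x = 94 and 36.
Not all that is in view belongs to the job. Leave any purple or yellow look-alike of the holder_a alone.

How it is judged:
By the outcome, as a careful person would: the job done as asked, in the order asked, and still so for the second after the job is handed in, with the robot touching nothing.
It also fails if it takes over 56 s, if anything falls off the work surface, if the arm or the gripper's body presses on something with over 40 N, if the wrist force passes 120 N, or if a joint passes its speed limit or range.

## Working session

There is one attempt and no reset: what is moved stays moved. The work goes in short steps, Python scripts to look and compute and a tool call to move; the robot and the scene stay as the last step left them, time stands still between calls to the robot, and variables do not carry over. Pictures are saved under pics/ and viewed, at most 10 in all, crops included, and the job is handed in when it is done.

Besides the shell and the picture viewer there is one more tool, called by a JSON object that holds its "api" and its "payload". step_arm: Moves the arm, as the interface text tells. Its arguments: {"type":"object","properties":{"targets":{"type":"array"},"force":{"type":"number"}},"required":["targets"]}

```bash
mkdir -p pics; ls; python3 - <<'E'
from bench import ctrl
import cv2,numpy as np
for n in("scene","top"):
    im,d=ctrl.get_image(n); cv2.imwrite(f"pics/{n}0.png",im[:,:,::-1]); np.save(f"{n}0.npy",d); np.save(f"{n}0im.npy",im)
    p=ctrl.camera_params(n); print(n,p)
print(ctrl.tcp_to_grasp, ctrl.get_state())
E
```

```text
pics
scene {'intrinsics': array([[390.23808167,   0.        , 319.14881758],
       [  0.        , 390.23808167, 203.92677509],
       [  0.        ,   0.        ,   1.        ]]), 'rvec': array([ 2.45801932,  0.78676531, -0.22662883]), 'tvec': array([-0.45716413, -0.18172936,  0.92608253])}
top {'intrinsics': array([[414.69813482,   0.        , 318.06778018],
       [  0.        , 414.69813482, 203.21928429],
       [  0.        ,   0.        ,   1.        ]]), 'rvec': array([ 2.1331209 , -2.11672732,  0.1825451 ]), 'tvec': array([0.04684115, 0.55014021, 0.68656223])}
-0.0187 {'time': 0.1, 'joint_positions': array([-1.19489504,  0.32174375, -0.07009065,  1.45154902,  0.02256352,
        1.3707802 , -0.05689899]), 'qd': array([ 1.41890823e-03, -1.10292741e-03,  4.02595052e-04, -2.19243838e-03,
       -1.41251035e-03,  4.38837190e-04, -5.58623546e-05]), 'joint_torque': array([-1.04813564e-04, -4.92570305e+01, -4.05689422e-01, -3.13397205e+01,
       -6.40074327e-02,  3.95413698e-02,  7.64173092e-05]), 'position': array([0.2299302 , 0.6074521 , 0.22157623]), 'tool_rot': array([-5.65134265e-01, -3.09008804e+00,  2.63119358e-03]), 'ft_force': array([-0.4123381 , -0.221277  , -0.58915192]), 'torque': array([ 0.02920852, -0.00982041, -0.01025859]), 'grip_force': 0.0, 'grip_width': 1.0005328522840515}
```

View pics/scene0.png

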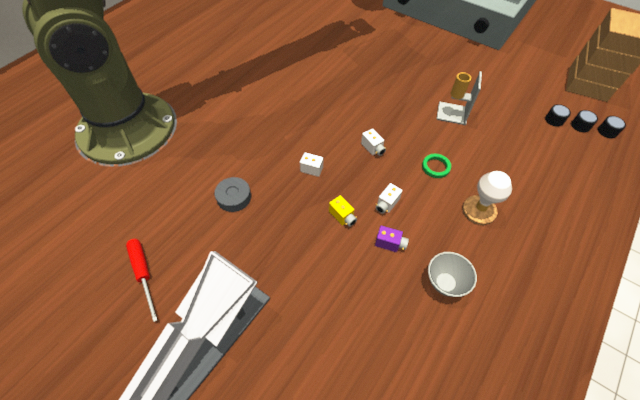

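View pics/top0.png

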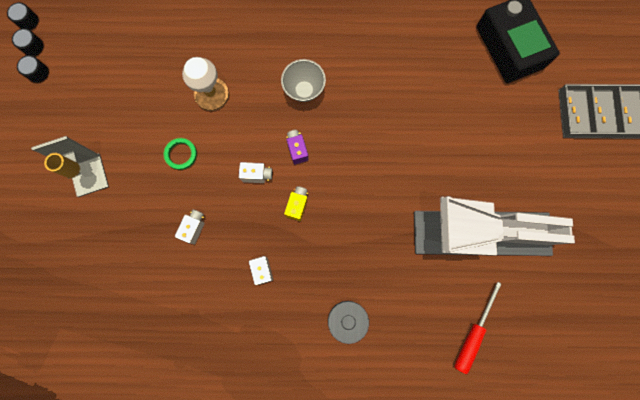

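Scene picture: arm base at (110,130) and rail at lower left, wide chute at (215,290). Top picture candidates:
- White with barrel: (253,173), barrel towards (268,174).
- White with barrel: (189,229), barrel towards (197,215).
- White with no barrel: (260,270), the terminal.
- Yellow (296,205) and purple (297,147): look-alikes to leave alone.

I choose the first two. The rail chute is at (470,228) and the tube runs right to (573,230).

```bash
cat > h.py <<'E'
import numpy as np,cv2
from bench import ctrl
def cam(n):
    p=ctrl.camera_params(n); R=cv2.Rodrigues(p["rvec"])[0]; return p["intrinsics"],R,np.array(p["tvec"]).ravel()
def cloud(n,d):
    K,R,t=cam(n); v,u=np.mgrid[:d.shape[0],:d.shape[1]]
    c=np.stack([(u-K[0,2])/K[0,0]*d,(v-K[1,2])/K[1,1]*d,d],-1)
    return (c-t)@R
def ray(n,uv,z):
    K,R,t=cam(n); uv=np.atleast_2d(uv).astype(float)
    r=np.c_[(uv-K[:2,2])/K[0,0],np.ones(len(uv))]@R; o=-R.T@t
    return o+r*((z-o[2])/r[:,2])[:,None]
E
python3 - <<'E'
from h import *
im=np.load("top0im.npy"); d=np.load("top0.npy"); W=cloud("top",d); np.set_printoptions(precision=4,suppress=True)
hsv=cv2.cvtColor(im,cv2.COLOR_RGB2HSV)
m=((hsv[...,1]<40)&(hsv[...,2]>170)).astype(np.uint8)
for c in cv2.findContours(m,cv2.RETR_EXTERNAL,cv2.CHAIN_APPROX_NONE)[0]:
    if cv2.contourArea(c)<60: continue
    r=cv2.minAreaRect(c); (u,v)=r[0]
    b=ray("top",cv2.boxPoints(r),.034); e=[np.linalg.norm(b[i]-b[i-1]) for i in (1,2)]
    print("rect",np.round(r[0],1),np.round(e,4),b.mean(0),"edge angs",[round(float(np.degrees(np.arctan2(*(b[i]-b[i-1])[1::-1]))),1) for i in(1,2)],"z",W[int(v),int(u),2])
print("barrels",ray("top",[[268,174],[197,215]],.028))
# rail rough map
for v in (200,210,220,226,232,240,248,252):
    print(v,[tuple(np.round(W[v,u]*1000).astype(int)) for u in range(440,580,15)])
big=cv2.resize(im[190:265,405:585],None,fx=4.4,fy=4.4,interpolation=cv2.INTER_CUBIC)
cv2.imwrite("pics/rail.png",big[:,:,::-1])
big=cv2.resize(im[130:290,160:320],None,fx=3.7,fy=3.7,interpolation=cv2.INTER_CUBIC)
cv2.imwrite("pics/blocks.png",big[:,:,::-1])
E
```

```text
rect [489.6 304. ] [0.0802 0.0051] [ 0.3776 -0.2475  0.034 ] edge angs [-26.3, -112.7] z 0.015807900868097444
rect [259.6 270. ] [0.0309 0.0444] [0.4323 0.1533 0.034 ] edge angs [-74.6, -163.3] z 0.03492015381870164
rect [188.4 225.2] [0.0571 0.0299] [0.5109 0.284  0.034 ] edge angs [-23.2, -115.8] z 0.03505344098057103
rect [508.6 229.9] [0.0993 0.2335] [ 0.5072 -0.2891  0.034 ] edge angs [-7.7, -94.9] z 0.06298912762310199
rect [254.6 170.5] [0.0299 0.058 ] [0.613  0.1685 0.034 ] edge angs [-0.9, -93.1] z 0.03774057503413843
rect [ 88.3 176.3] [0.0588 0.0593] [0.6001 0.4745 0.034 ] edge angs [-70.0, -156.9] z 0.005760374287024908
rect [599.3 117.6] [0.0231 0.0504] [ 0.7195 -0.4744  0.034 ] edge angs [-67.6, -165.2] z 0.006028800555352158
rect [604.6 111.5] [0.0334 0.0815] [ 0.7319 -0.4857  0.034 ] edge angs [-82.5, 179.7] z 0.006137460968071655
rect [577.8 110.5] [0.0346 0.0809] [ 0.7336 -0.4357  0.034 ] edge angs [-84.2, 178.8] z 0.005355653767062652
rect [303.5  89. ] [0.0326 0.0326] [0.7737 0.0808 0.034 ] edge angs [-89.7, -179.4] z 0.003973905123700296
rect [195.5  67.5] [0.044
[... 3230 characters left out ...]
t64(476), np.int64(-309), np.int64(12)), (np.int64(476), np.int64(-336), np.int64(12)), (np.int64(477), np.int64(-364), np.int64(10)), (np.int64(477), np.int64(-396), np.int64(2)), (np.int64(478), np.int64(-424), np.int64(1))]
252 [(np.int64(468), np.int64(-173), np.int64(7)), (np.int64(461), np.int64(-166), np.int64(114)), (np.int64(462), np.int64(-195), np.int64(101)), (np.int64(463), np.int64(-223), np.int64(89)), (np.int64(469), np.int64(-282), np.int64(10)), (np.int64(469), np.int64(-309), np.int64(11)), (np.int64(469), np.int64(-335), np.int64(13)), (np.int64(469), np.int64(-364), np.int64(10)), (np.int64(470), np.int64(-396), np.int64(1)), (np.int64(470), np.int64(-424), np.int64(1))]
```

View pics/rail.png

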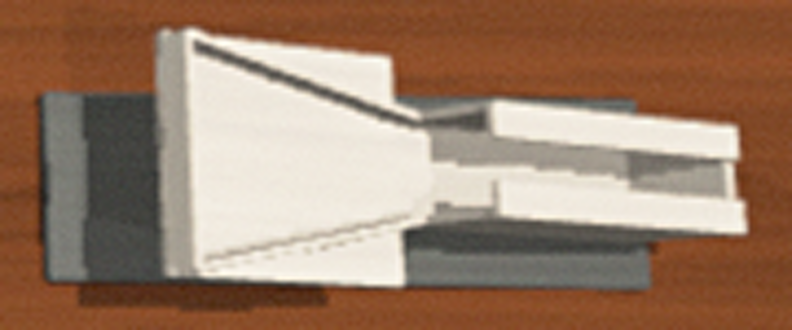

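View pics/blocks.png

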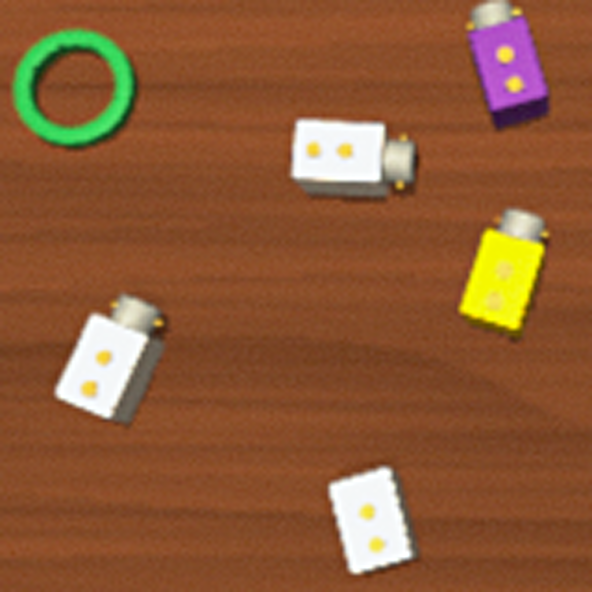

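Crops confirm it: barrels on the blocks at (253,173) and (189,229). The white one at (260,270) has none, so it is the terminal and stays put. Rail crop: chute on the left, tube mouth at about (500,228), running right.

```bash
python3 - <<'E'
from h import *
np.set_printoptions(precision=4,suppress=True)
im=np.load("top0im.npy"); d=np.load("top0.npy"); W=cloud("top",d)
g=im.min(2)
for name,(u0,v0),b in(("A",(253,170),(268,174)),("B",(187,228),(197,215)),("T",(260,270),(260,270))):
    s=g[v0-25:v0+25,u0-28:u0+28]; print(name,"levels",np.percentile(s,[80,90,95,99]))
    m=(s>225).astype(np.uint8)
    c=max(cv2.findContours(cv2.morphologyEx(m,cv2.MORPH_CLOSE,np.ones((5,5))),cv2.RETR_EXTERNAL,cv2.CHAIN_APPROX_NONE)[0],key=cv2.contourArea)
    p=ray("top",c[:,0]+[u0-28,v0-25],.034); r=cv2.minAreaRect((p[:,:2]*1000).astype(np.float32))
    q=cv2.boxPoints(r); e=max((q[1]-q[0],q[2]-q[1]),key=np.linalg.norm)
    bd=ray("top",b,.028)[0,:2]*1000-r[0]
    if e@bd<0:e=-e
    print(name,np.round(r[0],1),np.round(r[1],1),"heading",round(float(np.degrees(np.arctan2(e[1],e[0]))),1))
P=W[216:242,458:490].reshape(-1,3); 
c=P.mean(0); 
for _ in range(3):
    n=np.linalg.svd(P-P.mean(0))[2][2]; n*=np.sign(n[2]); c=P.mean(0); P=P[abs((P-c)@n)<.004]
print("normal",n,"tilt",np.degrees(np.arccos(n[2])),"c",c)
h=(W-c)@n
yy=W[...,1];xx=W[...,0]
M=(h>.036)&(h<.06)&(yy<-.28)&(yy>-.40)&(xx>.45)&(xx<.56)
print("roof h",np.percentile(h[M],[5,50,95]))
rows=[]
for y in np.arange(-.38,-.27,.01):
    k=M&(abs(yy-y)<.005)
    if k.sum()>6: rows.append((y,xx[k].min(),xx[k].max(),(xx[k].min()+xx[k].max())/2))
print(np.array(rows)); rows=np.array(rows)
print("mid fit",np.polyfit(rows[:,0],rows[:,3],1))
# chute walls: points h 8..16
M=(h>.009)&(h<.016)&(yy<-.15)&(yy>-.255)&(xx>.45)&(xx<.56); 
for y in np.arange(-.25,-.15,.01):
    k=M&(abs(yy-y)<.005); l=xx[k&(xx<.504)]; r=xx[k&(xx>.504)]
    if len(l) and len(r): print(round(y,3),np.median(l),np.median(r),(np.median(l)+np.median(r))/2)
print(np.cov(P[:,0],P[:,1])[0,0])
E
```

```text
A levels [ 85. 238. 245. 250.]
A [612.9 175.2] [28.5 41.2] heading -89.6
B levels [ 86. 243. 245. 249.]
B [504.9 286.6] [28.  42.3] heading -23.2
T levels [ 49. 244. 246. 250.]
T [431.8 153.1] [42.7 27.6] heading 16.2
normal [0.9934 0.0589 0.0983] tilt 84.35599028701088 c [ 0.498  -0.1948  0.1217]
roof h [0.0362 0.0388 0.0429]
[[-0.38    0.5579  0.5599  0.5589]
 [-0.37    0.5578  0.56    0.5589]
 [-0.36    0.5559  0.5599  0.5579]
 [-0.35    0.5557  0.5597  0.5577]
 [-0.34    0.5558  0.5599  0.5579]
 [-0.33    0.5557  0.5599  0.5578]
 [-0.32    0.5537  0.5595  0.5566]
 [-0.31    0.5537  0.5597  0.5567]
 [-0.3     0.5537  0.5599  0.5568]
 [-0.29    0.5517  0.5597  0.5557]
 [-0.28    0.5512  0.5594  0.5553]]
mid fit [-0.034   0.5461]
0.0002473769237043939
```

```bash
python3 - <<'E'
from h import *
np.set_printoptions(precision=4,suppress=True)
d=np.load("top0.npy"); W=cloud("top",d)
P=W[222:238,455:500].reshape(-1,3); P=P[abs(P[:,2]-(.101+.466*(P[:,1]+.197)))<.012]
for _ in range(4):
    A=np.c_[P[:,:2],np.ones(len(P))]; k=np.linalg.lstsq(A,P[:,2],rcond=None)[0]; r=abs(A@k-P[:,2]); P=P[r<max(.004,2*np.median(r))]
n=np.r_[-k[:2],1]; n/=np.linalg.norm(n)
print(len(P),k,"tilt",np.degrees(np.arccos(n[2])),"heading",np.degrees(np.arctan2(n[1],n[0])),"resid",r.std())
h=(W-[0,0,k[2]])@n; yy=W[...,1];xx=W[...,0]
box=(xx>.44)&(xx<.57)&(W[...,2]>.02)
def strip(M,ys,cut):
    out=[]
    for y in ys:
        q=xx[M&box&(abs(yy-y)<.006)]; l=q[q<cut]; r=q[q>cut]
        if len(l)>3 and len(r)>3: out.append((y,l.min(),l.max(),r.min(),r.max(),(l.min()+r.max())/2,(l.max()+r.min())/2))
    out=np.array(out); print(out*1000); 
    if len(out)>3: print("mid fits",np.polyfit(out[:,0],out[:,5],1),np.polyfit(out[:,0],out[:,6],1))
print("roof");strip((h>.036)&(h<.056),np.arange(-.38,-.27,.01),.504)
print("walls");strip((h>.007)&(h<.018),np.arange(-.25,-.15,.01),.504)
print("A edges",[np.degrees(np.arctan2(*(lambda v:(v[1],v[0]))(ray("top",b,.034)[0]-ray("top",a,.034)[0]))) for a,b in(((240.3,162.4),(264.1,163.2)),((238.9,178.1),(263.8,179.5)))])
# scene-view check of holders
im=np.load("scene0im.npy"); D=cloud("scene",np.load("scene0.npy"))
for nm,p in(("A",(373,139)),("B",(391,195)),):
    m=(im.min(2)>215); v,u=np.nonzero(m); s=(abs(u-p[0])<18)&(abs(v-p[1])<18); q=D[v[s],u[s]]; t=q[q[:,2]>.031]
    print(nm,"scene top centre",t.mean(0),len(t))
E
```

```text
715 [0.0053 0.4642 0.1888] tilt 24.903259245129007 heading -90.66003239071485 resid 0.0006046791559110215
roof
[[-380.      481.6947  502.7747  504.0821  523.129   502.4118  503.4284]
 [-370.      481.9449  494.5967  511.3465  523.7534  502.8491  502.9716]
 [-360.      481.9933  494.0292  510.8156  524.3825  503.1879  502.4224]
 [-350.      481.939   495.068   511.5818  524.3825  503.1608  503.3249]
 [-340.      481.939   494.7079  510.896   523.3426  502.6408  502.802 ]
 [-330.      482.1641  494.152   510.896   524.2368  503.2005  502.524 ]
 [-320.      482.1037  495.1558  511.3963  523.6933  502.8985  503.276 ]
 [-310.      482.0616  494.8058  511.1975  524.0019  503.0318  503.0017]
 [-300.      482.312   495.3023  511.5164  523.8231  503.0675  503.4094]
 [-290.      482.3002  495.3023  511.2729  524.2144  503.2573  503.2876]
 [-280.      482.1681  494.5736  511.6156  523.6411  502.9046  503.0946]]
mid fits [0.0034 0.5041] [0.0022 0.5038]
walls
[[-250.      481.2478  485.1327  521.5787  526.383   503.8154  503.3557]
 [-240.      479.3082  483.0535  523.0141  528.8565  504.0823  503.0338]
 [-230.      477.0397  481.0288  525.2511  530.2248  503.6322  503.14  ]
 [-220.      475.0264  478.6994  527.9151  532.2302  503.6283  503.3073]
 [-210.      472.9765  476.8632  528.9271  534.6362  503.8063  502.8951]
 [-200.      471.0208  474.853   532.1318  536.9704  503.9956  503.4924]
 [-190.      469.0575  472.7142  534.0214  539.2624  504.1599  503.3678]
 [-180.      467.084   470.6307  536.7663  541.6999  504.3919  503.6985]
 [-170.      465.1127  468.5954  538.6314  544.4079  504.7603  503.6134]
 [-160.      463.0846  489.5133  519.3542  546.2153  504.65    504.4337]]
mid fits [0.0108 0.5063] [0.0105 0.5056]
A edges [np.float64(-91.61409487625397), np.float64(-92.90808435137805)]
A scene top centre [0.5059 0.2829 0.0382] 181
B scene top centre [0.6117 0.1751 0.0346] 242
```

{"api": "step_arm", "payload": {"targets": [[2.55, -2.88, 0, 0, 0, -4.75, 1], [2.55, -2.88, 0, 0, 0, -4.75, 1], [2.55, -2.88, 0, 0, 0, -4.75, 1], [2.55, -2.88, 0, 0, 0, -4.75, 1], [2.55, -2.88, 0, 0, 0, -4.75, 1]], "force": 20}}

```text
time: 0.52
position: [0.3584, 0.4621, 0.2221]
tool_rot: [-1.195, -2.905, 0.001]
ft_force: [1.1, 0.5, 0.5]
grip_width: 1.005
grip_force: 0.0
```

{"api": "step_arm", "payload": {"targets": [[2.55, -2.88, 0, 0, 0, -4.75, 1], [2.55, -2.88, 0, 0, 0, -4.75, 1], [2.55, -2.88, 0, 0, 0, -4.75, 1], [2.55, -2.88, 0, 0, 0, -4.75, 1], [2.55, -2.88, 0, 0, 0, -4.75, 1]]}}

```text
time: 0.93
position: [0.4858, 0.3182, 0.2223]
tool_rot: [-1.767, -2.597, 0.001]
ft_force: [0.6, 1.2, 0.2]
grip_width: 1.003
grip_force: 0.0
```

{"api": "step_arm", "payload": {"targets": [[2.55, -2.88, -2, 0, 0, -4.75, 1], [2.55, -2.88, -2, 0, 0, -4.75, 1], [2.55, -2.88, -2, 0, 0, -4.75, 1], [2.55, -2.88, -2, 0, 0, -4.75, 1], [2.55, -2.88, -2, 0, 0, -4.75, 1]]}}

```text
time: 1.35
position: [0.6082, 0.18, 0.1253]
tool_rot: [-2.264, -2.178, 0.0]
ft_force: [0.4, 1.6, 0.1]
grip_width: 0.998
grip_force: 0.0
```

{"api": "step_arm", "payload": {"targets": [[0, 0, -2.5, 0, 0, 0, 1], [0, 0, -2.5, 0, 0, 0, 1], [0, 0, -2.0, 0, 0, 0, 1], [0, 0, 0, 0, 0, 0, 1], [0, 0, 0, 0, 0, 0, 1]]}}

```text
time: 1.77
position: [0.6065, 0.1812, 0.0552]
tool_rot: [-2.259, -2.182, 0.005]
ft_force: [0.5, -0.4, 0.3]
grip_width: 1.001
grip_force: 0.0
```

```bash
python3 - <<'E'
from h import *
im,d=ctrl.get_image("top"); s=ctrl.get_state(); print(s["position"],s["tool_rot"])
cv2.imwrite("pics/pre.png",cv2.resize(im[100:260,150:390],None,fx=3.3,fy=3.3)[:,:,::-1])
E
```

```text
[0.60778082 0.18171172 0.05691149] [2.25898034e+00 2.18295297e+00 2.10709073e-05]
```

View pics/pre.png

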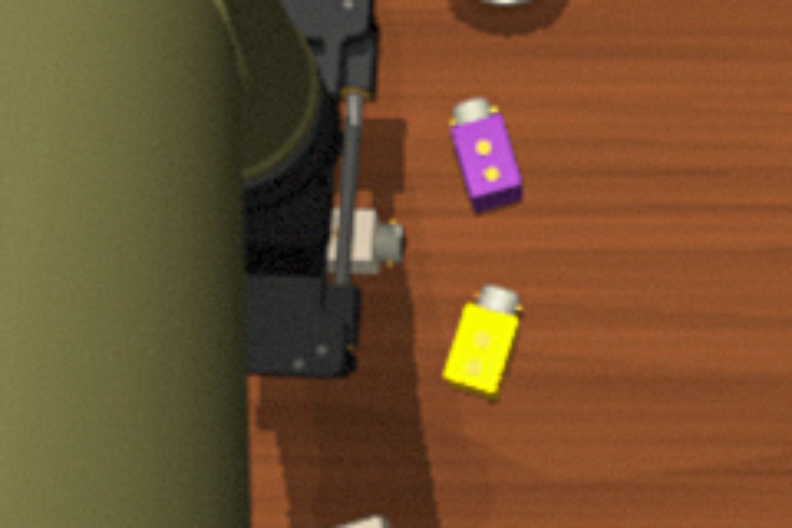

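The crop shows the gripper over the white block with its barrel at crop (390,243). It sits about 6 mm off in y, so I correct that and go down.

{"api": "step_arm", "payload": {"targets": [[0.5, -0.65, -1.2, 0, 0, 0, 1], [0, 0, -1.5, 0, 0, 0, 1], [0, 0, -1.5, 0, 0, 0, 1], [0, 0, 0, 0, 0, 0, 1], [0, 0, 0, 0, 0, 0, 1]]}}

```text
time: 2.23
position: [0.6128, 0.1747, 0.0146]
tool_rot: [2.26, 2.182, -0.0]
ft_force: [-0.3, -0.7, 0.3]
grip_width: 1.001
grip_force: 0.0
```

{"api": "step_arm", "payload": {"targets": [[0, 0, 0, 0, 0, 0, 0.2], [0, 0, 0, 0, 0, 0, 0.2], [0, 0, 0, 0, 0, 0, 0.2], [0, 0, 0, 0, 0, 0, 0.2], [0, 0, 0, 0, 0, 0, 0.2]], "force": 20}}

```text
time: 2.65
position: [0.613, 0.1752, 0.0151]
tool_rot: [2.259, 2.183, 0.001]
ft_force: [0.2, 0.5, -0.1]
grip_width: 0.707
grip_force: 0.0
```

{"api": "step_arm", "payload": {"targets": [[0, 0, 0, 0, 0, 0, 0.2], [0, 0, 0, 0, 0, 0, 0.2], [0, 0, 0, 0, 0, 0, 0.2], [0, 0, 0, 0, 0, 0, 0.2], [0, 0, 0, 0, 0, 0, 0.2]]}}

```text
time: 3.07
position: [0.6125, 0.175, 0.0144]
tool_rot: [-2.259, -2.183, 0.0]
ft_force: [0.1, -0.5, -0.9]
grip_width: 0.343
grip_force: 20.0
```

{"api": "step_arm", "payload": {"targets": [[0, 0, 2, 0, 0, 0, 0.2], [0, 0, 4, 0, 0, 0, 0.2], [0, 0, 4, 0, 0, 0, 0.2], [0, 0, 4, 0, 0, 0, 0.2], [-0.5, -2, 3, 0, 0, 0.4, 0.2]], "force": 25}}

```text
time: 3.48
position: [0.6084, 0.1603, 0.1878]
tool_rot: [-2.245, -2.197, -0.008]
ft_force: [-0.5, 1.4, -0.5]
grip_width: 0.345
grip_force: 25.0
```

{"api": "step_arm", "payload": {"targets": [[-1, -3.5, 1, 0, 0, 0.4, 0.2], [-1, -3.5, 0, 2.5, 0, 0.4, 0.2], [-1, -3.5, 0, 2.5, 0, 0.4, 0.2], [-1, -3.5, 0, 2.5, 0, 0.4, 0.2], [-1, -3.5, 0, 2.5, 0, 0.4, 0.2]]}}

```text
time: 3.9
position: [0.5569, -0.0213, 0.195]
tool_rot: [-2.12, -2.138, -0.189]
ft_force: [0.9, 0.5, -0.8]
grip_width: 0.339
grip_force: 25.0
```

{"api": "step_arm", "payload": {"targets": [[-1, -3.5, 0, 2.5, 0, 0, 0.2], [-1, -3.5, 0, 2.5, 0, 0, 0.2], [-1, -3.5, 0, 2.5, 0, 0, 0.2], [-1, -3.5, 0, 2.5, 0, 0, 0.2], [-1, -2.5, 0, 2.5, 0, 0, 0.2]]}}

```text
time: 4.32
position: [0.5065, -0.1887, 0.1948]
tool_rot: [-2.001, -2.011, -0.4]
ft_force: [1.0, -0.8, -1.4]
grip_width: 0.341
grip_force: 25.0
```

```bash
cat > g.py <<'E'
from h import *
from scipy.spatial.transform import Rotation as Ro
import sys
s=ctrl.get_state(); n=np.array([0,-np.sin(np.radians(25)),np.cos(np.radians(25))])
Rt=Ro.from_matrix(np.c_[[0,np.cos(np.radians(25)),np.sin(np.radians(25))],[1,0,0],-n])
print("det",np.linalg.det(Rt.as_matrix()))
print("turn deg",np.degrees((Rt*Ro.from_rotvec(s["tool_rot"]).inv()).as_rotvec()).round(2))
for h in(.045,.016): print("shift cm to h",h,((np.array([.5035,-.192,.1025])+h*n-s["position"])*100).round(2))
print(s["position"],s["time"],s["grip_force"],s["ft_force"])
E
python3 g.py
```

```text
det 1.0000000000000009
turn deg [ 2.5   0.12 -0.26]
shift cm to h 0.045 [-0.3  -2.24 -5.15]
shift cm to h 0.016 [-0.3  -1.01 -7.78]
[ 0.50649974 -0.18865145  0.19480856] 4.3167 25.001299381256104 [ 1.02915895 -0.79302174 -1.42458967]
```

{"api": "step_arm", "payload": {"targets": [[-0.1, -1, -1.5, 2.0, 0, -0.2, 0.2], [-0.1, -0.8, -2, 0, 0, 0, 0.2], [0, 0, -1.5, 0, 0, 0, 0.2], [0, 0, 0, 0, 0, 0, 0.2], [0, 0, 0, 0, 0, 0, 0.2]]}}

```text
time: 4.73
position: [0.5055, -0.2012, 0.1439]
tool_rot: [-1.978, -1.989, -0.43]
ft_force: [0.8, 0.2, -0.6]
grip_width: 0.343
grip_force: 25.0
```

```bash
python3 g.py
```

```text
det 1.0000000000000009
turn deg [ 0.4  -0.05 -0.33]
shift cm to h 0.045 [-0.2  -0.98 -0.06]
shift cm to h 0.016 [-0.2   0.24 -2.69]
[ 0.50554533 -0.2011695   0.14385966] 4.7333 25.000049471855164 [ 0.79160359  0.16087478 -0.57807361]
```

Straight down to just above the floor, watching the force.

{"api": "step_arm", "payload": {"targets": [[-0.2, 0.24, -1.0, 0.4, 0, -0.3, 0.2], [0, 0, -1.0, 0, 0, 0, 0.2], [0, 0, -0.6, 0, 0, 0, 0.2], [0, 0, 0, 0, 0, 0, 0.2], [0, 0, 0, 0, 0, 0, 0.2]]}}

```text
time: 5.15
position: [0.5036, -0.2, 0.1183]
tool_rot: [-1.981, -1.98, -0.438]
ft_force: [-0.4, 0.2, -0.3]
grip_width: 0.343
grip_force: 25.0
```

```bash
python3 g.py
```

```text
det 1.0000000000000009
turn deg [0.08 0.02 0.03]
shift cm to h 0.045 [-0.01 -1.1   2.5 ]
shift cm to h 0.016 [-0.01  0.13 -0.13]
[ 0.50358153 -0.200029    0.1182896 ] 5.15 24.999946653842926 [-0.43907527  0.23817106 -0.33120617]
```

{"api": "step_arm", "payload": {"targets": [[0, 0.1, -0.15, 0, 0, 0, 0.2], [0, 0, 0, 0, 0, 0, 0.2], [0, 0, 0, 0, 0, 0, 0.48], [0, 0, 0, 0, 0, 0, 0.48], [0, 0, 0, 0, 0, 0, 0.48]]}}

```text
time: 5.57
position: [0.5038, -0.1997, 0.1173]
tool_rot: [-1.983, -1.981, -0.439]
ft_force: [-0.0, 0.4, 0.8]
grip_width: 0.453
grip_force: 0.0
```

{"api": "step_arm", "payload": {"targets": [[0, 0, 0, 0, 0, 0, 0.48], [0, 0, 0, 0, 0, 0, 0.48], [0, 0, 0, 0, 0, 0, 0.48], [0, 0, 0, 0, 0, 0, 0.48], [0, 0, 0, 0, 0, 0, 0.48]]}}

```text
time: 5.98
position: [0.5036, -0.1996, 0.117]
tool_rot: [-1.983, -1.98, -0.438]
ft_force: [-0.4, -0.5, -0.2]
grip_width: 0.477
grip_force: 0.0
```

```bash
python3 - <<'E'
from h import *
s=ctrl.get_state();print(s["position"],s["grip_width"],s["ft_force"])
a,_=ctrl.get_image("top"); b,_=ctrl.get_image("scene")
x=cv2.resize(a[170:280,390:600],(780,409)); y=cv2.resize(b[230:400,90:310],(247,190))
cv2.imwrite("pics/rel1.png",np.vstack([x,np.hstack([y,np.zeros((190,533,3),np.uint8)])])[:,:,::-1])
E
```

```text
[ 0.50363604 -0.19958379  0.11699283] 0.47672870161836634 [-0.36177375 -0.53069825 -0.19715682]
```

View pics/rel1.png

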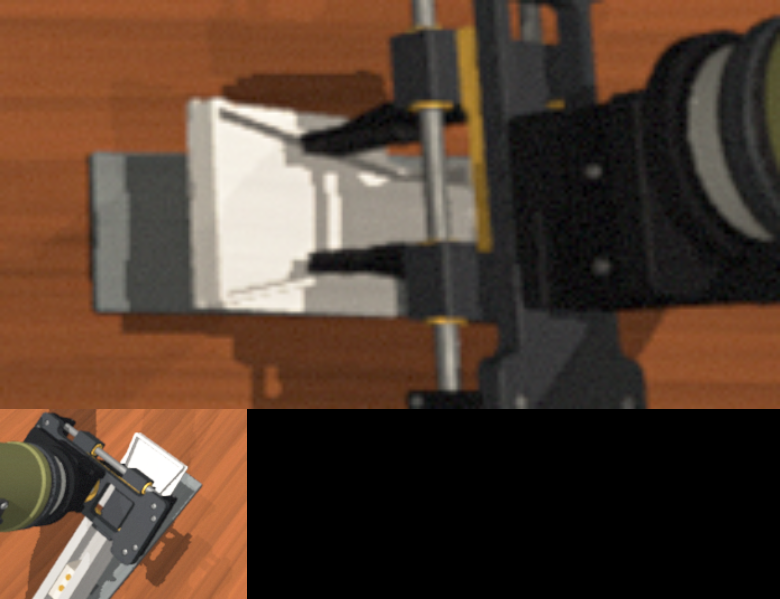

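The first holder has left the fingers and its contacts show down in the tube (composite picture, about (65,577)). I retreat and go for the second one.

{"api": "step_arm", "payload": {"targets": [[0, -0.4, 1.0, 0, 0, 0, 0.48], [0, -1, 2.5, 0, 0, 0, 0.5], [0, 0, 4, 0, 0, 0, 0.6], [0, 2, 2, -5, 0, 0, 1], [0, 3.5, 0, -5, 0, 0, 1]]}}

```text
time: 6.5
position: [0.5053, -0.1672, 0.217]
tool_rot: [-2.108, -2.078, -0.275]
ft_force: [0.9, 0.8, 0.9]
grip_width: 0.646
grip_force: 0.0
```

{"api": "step_arm", "payload": {"targets": [[0, 3.8, 0, -5, 0, 0, 1], [0, 3.8, 0, -5, 0, 0, 1], [0, 3.8, 0, -5, 0, 0, 1], [0, 3.8, 0, 0, 0, 6, 1], [0, 3.8, 0, 0, 0, 6, 1]]}}

```text
time: 6.92
position: [0.5032, 0.0351, 0.2135]
tool_rot: [1.966, 2.446, 0.003]
ft_force: [1.5, -0.0, 0.0]
grip_width: 0.97
grip_force: 0.0
```

{"api": "step_arm", "payload": {"targets": [[0, 3.8, 0, 0, 0, 6, 1], [0, 3.8, 0, 0, 0, 6, 1], [0, 3.8, 0, 0, 0, 6, 1], [0, 3.8, 0, 0, 0, 6, 1], [0, 3.8, 0, 0, 0, 6, 1]]}}

```text
time: 7.33
position: [0.5037, 0.2229, 0.2131]
tool_rot: [1.272, 2.87, 0.002]
ft_force: [0.3, -0.5, 1.4]
grip_width: 0.998
grip_force: 0.0
```

{"api": "step_arm", "payload": {"targets": [[0, 2, -3, 0, 0, 6, 1], [0, 1, -3, 0, 0, 6, 1], [0, 0, -3, 0, 0, 6, 1], [0, 0, -2, 0, 0, 6, 1], [0, 0, 0, 0, 0, 0, 1]]}}

```text
time: 7.75
position: [0.5008, 0.2497, 0.0978]
tool_rot: [-0.65, -3.07, 0.008]
ft_force: [-0.9, -0.7, -0.5]
grip_width: 1.001
grip_force: 0.0
```

```bash
cat > gb.py <<'E'
from h import *
from scipy.spatial.transform import Rotation as Ro
s=ctrl.get_state(); a=np.radians(156.8); x=np.array([np.cos(a),np.sin(a),0]); z=np.array([0,0,-1.])
Rt=Ro.from_matrix(np.c_[x,np.cross(z,x),z])
print("turn",np.degrees((Rt*Ro.from_rotvec(s["tool_rot"]).inv()).as_rotvec()).round(2),"shift cm",((np.array([.505,.286,.0145])-s["position"])*100).round(2),s["time"])
E
python3 gb.py
```

```text
turn [ 0.25 -0.29  0.71] shift cm [ 0.42  3.63 -8.33] 7.75
```

{"api": "step_arm", "payload": {"targets": [[0.4, 2.0, -1.5, 0.2, -0.3, 0.7, 1], [0, 1.6, -1.5, 0, 0, 0, 1], [0, 0, -1, 0, 0, 0, 1], [0, 0, 0, 0, 0, 0, 1], [0, 0, 0, 0, 0, 0, 1]]}}

```text
time: 8.17
position: [0.5082, 0.2864, 0.0628]
tool_rot: [0.638, 3.069, 0.007]
ft_force: [0.4, -0.3, 0.4]
grip_width: 0.999
grip_force: 0.0
```

```bash
python3 gb.py; python3 - <<'E'
from h import *
a,_=ctrl.get_image("top"); b,_=ctrl.get_image("scene")
x=cv2.resize(a[150:290,110:290],None,fx=2.2,fy=2.2); y=cv2.resize(b[120:260,300:480],None,fx=2.2,fy=2.2)
cv2.imwrite("pics/preb.png",np.hstack([x,y])[:,:,::-1])
E
```

```text
turn [-0.18  0.44  0.28] shift cm [-0.32 -0.04 -4.83] 8.1667
```

View pics/preb.png

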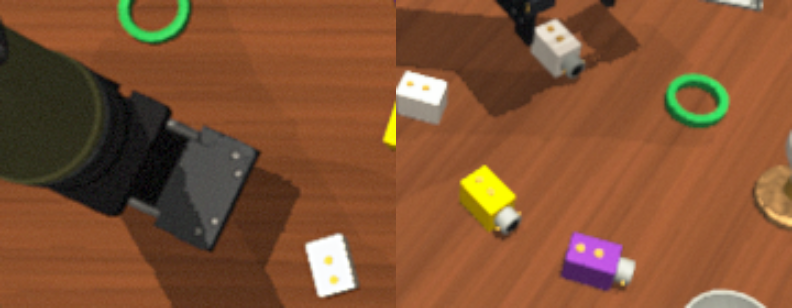

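Left (top view): gripper over the block, hiding it. Right (scene view): block with barrel at (557,45) between the fingers, clear of the terminal. I descend.

{"api": "step_arm", "payload": {"targets": [[-0.3, 0, -1.0, -0.2, 0.4, 0.3, 1], [0, 0, -2, 0, 0, 0, 1], [0, 0, -1.8, 0, 0, 0, 1], [0, 0, 0, 0, 0, 0, 1], [0, 0, 0, 0, 0, 0, 0.9]], "force": 20}}

```text
time: 8.68
position: [0.504, 0.2866, 0.0134]
tool_rot: [-0.628, -3.077, 0.002]
ft_force: [-0.1, 0.9, 0.3]
grip_width: 0.973
grip_force: 0.0
```

```bash
python3 gb.py
```

```text
turn [ 0.05 -0.08 -0.12] shift cm [ 0.1  -0.06  0.11] 8.6833
```

{"api": "step_arm", "payload": {"targets": [[0.1, 0, 0.1, 0, 0, 0, 0.2], [0, 0, 0, 0, 0, 0, 0.2], [0, 0, 0, 0, 0, 0, 0.2], [0, 0, 0, 0, 0, 0, 0.2], [0, 0, 0, 0, 0, 0, 0.2]]}}

```text
time: 9.1
position: [0.506, 0.2876, 0.0156]
tool_rot: [0.627, 3.077, 0.002]
ft_force: [-0.4, 0.2, -0.2]
grip_width: 0.631
grip_force: 0.0
```

{"api": "step_arm", "payload": {"targets": [[0, 0, 0, 0, 0, 0, 0.2], [0, 0, 0, 0, 0, 0, 0.2], [0, 0, 0, 0, 0, 0, 0.2], [0, 0, 0, 0, 0, 0, 0.2], [0, 0, 0, 0, 0, 0, 0.2]]}}

```text
time: 9.52
position: [0.5056, 0.2874, 0.0149]
tool_rot: [0.627, 3.078, 0.001]
ft_force: [0.2, -0.3, 0.6]
grip_width: 0.34
grip_force: 19.9
```

Gripped. Lift, turn back by about −67° and travel to the chute.

{"api": "step_arm", "payload": {"targets": [[0, 0, 2, 0, 0, 0, 0.2], [0, 0, 4, 0, 0, 0, 0.2], [0, 0, 4, 0, 0, 0, 0.2], [0, 0, 4, 0, 0, 0, 0.2], [0, -2, 3, 0, 0, -5, 0.2]], "force": 25}}

```text
time: 9.93
position: [0.5052, 0.2722, 0.1883]
tool_rot: [0.753, 3.049, 0.009]
ft_force: [0.1, 1.7, 0.0]
grip_width: 0.345
grip_force: 24.9
```

{"api": "step_arm", "payload": {"targets": [[0, -3.5, 2, 0, 0, -6, 0.2], [0, -3.8, 0, 0, 0, -6.2, 0.2], [0, -3.8, 0, 0, 0, -6.2, 0.2], [0, -3.8, 0, 0, 0, -6.2, 0.2], [0, -3.8, 0, 0, 0, -6.2, 0.2]]}}

```text
time: 10.35
position: [0.5051, 0.0786, 0.205]
tool_rot: [1.55, 2.732, 0.001]
ft_force: [1.1, -0.3, -0.8]
grip_width: 0.348
grip_force: 24.9
```

{"api": "step_arm", "payload": {"targets": [[0, -3.8, 0, 0, 0, -6.2, 0.2], [0, -3.8, 0, 0, 0, -6.2, 0.2], [0, -3.8, 0, 0, 0, -6.2, 0.2], [0, -3.8, 0, 0, 0, -6.2, 0.2], [0, -3.8, 0, 0, 0, -6.2, 0.2]]}}

```text
time: 10.77
position: [0.5051, -0.1113, 0.205]
tool_rot: [2.224, 2.218, 0.001]
ft_force: [0.9, 0.4, -0.8]
grip_width: 0.342
grip_force: 24.9
```

{"api": "step_arm", "payload": {"targets": [[0, -3, 0, 5, 0, 0, 0.2], [0, -2, 0, 5, 0, 0, 0.2], [0, -1, 0, 5, 0, 0, 0.2], [0, 0, 0, 5, 0, 0, 0.2], [0, 0, 0, 5, 0, 0, 0.2]]}}

```text
time: 11.18
position: [0.5057, -0.1711, 0.2055]
tool_rot: [-1.979, -1.98, -0.445]
ft_force: [-0.1, 0.8, -1.9]
grip_width: 0.347
grip_force: 24.9
```

```bash
python3 g.py
```

```text
det 1.0000000000000009
turn deg [-0.17  0.2  -0.01]
shift cm to h 0.045 [-0.22 -3.99 -6.22]
shift cm to h 0.016 [-0.22 -2.76 -8.85]
[ 0.50571068 -0.17113549  0.20545889] 11.1833 24.86525148153305 [-0.10143626  0.78676415 -1.89493371]
```

{"api": "step_arm", "payload": {"targets": [[-0.2, -1.8, -2.0, -0.2, 0.2, 0, 0.2], [0, -1.2, -2, 0, 0, 0, 0.2], [0, 0, -1.7, 0, 0, 0, 0.2], [0, 0, 0, 0, 0, 0, 0.2], [0, 0, 0, 0, 0, 0, 0.2]]}}

```text
time: 11.6
position: [0.5031, -0.199, 0.1472]
tool_rot: [-1.978, -1.981, -0.432]
ft_force: [1.3, 0.5, -0.6]
grip_width: 0.342
grip_force: 24.9
```

```bash
python3 g.py; python3 - <<'E'
from h import *
a,_=ctrl.get_image("top"); b,_=ctrl.get_image("scene")
x=cv2.resize(a[170:280,390:600],None,fx=1.9,fy=1.9); y=cv2.resize(b[230:400,90:310],None,fx=1.8,fy=1.8)[:209*1]
cv2.imwrite("pics/prerel2.png",np.vstack([x,cv2.resize(b[250:400,90:310],(399,272))])[:,:,::-1])
E
```

```text
det 1.0000000000000009
turn deg [ 0.14 -0.24 -0.13]
shift cm to h 0.045 [ 0.04 -1.2  -0.4 ]
shift cm to h 0.016 [ 0.04  0.02 -3.02]
[ 0.50311004 -0.19898089  0.14724038] 11.6 24.864169657230377 [ 1.26279714  0.51996989 -0.57151082]
```

View pics/prerel2.png

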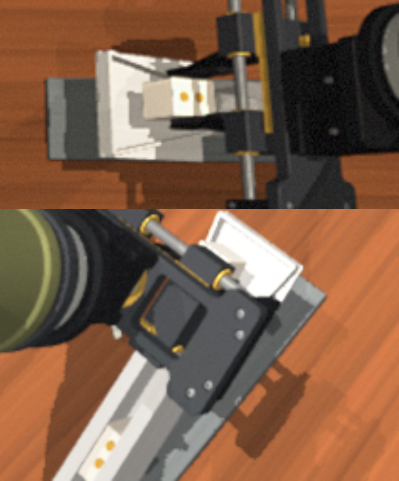

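The second holder hangs level with the chute at (180,97). The first lies deep in the tube at (105,455). I lower and release.

{"api": "step_arm", "payload": {"targets": [[0, 0, -1.2, 0.1, -0.2, -0.1, 0.2], [0, 0, -1.2, 0, 0, 0, 0.2], [0, 0, -0.5, 0, 0, 0, 0.2], [0, 0, 0, 0, 0, 0, 0.2], [0, 0, 0, 0, 0, 0, 0.2]]}}

```text
time: 12.12
position: [0.5034, -0.1992, 0.1185]
tool_rot: [-1.98, -1.982, -0.438]
ft_force: [-0.5, 0.5, -0.9]
grip_width: 0.343
grip_force: 24.9
```

```bash
python3 g.py
```

```text
det 1.0000000000000009
turn deg [ 0.07  0.04 -0.04]
shift cm to h 0.045 [ 0.01 -1.19  2.48]
shift cm to h 0.016 [ 0.01  0.04 -0.15]
[ 0.50335604 -0.19916366  0.1185095 ] 12.1167 24.864156246185303 [-0.53125587  0.51278766 -0.93896789]
```

{"api": "step_arm", "payload": {"targets": [[0, 0, -0.15, 0, 0, 0, 0.2], [0, 0, 0, 0, 0, 0, 0.2], [0, 0, 0, 0, 0, 0, 0.48], [0, 0, 0, 0, 0, 0, 0.48], [0, 0, 0, 0, 0, 0, 0.48]]}}

```text
time: 12.53
position: [0.5039, -0.1997, 0.1179]
tool_rot: [-1.981, -1.983, -0.44]
ft_force: [0.9, -0.8, -0.6]
grip_width: 0.455
grip_force: 0.0
```

{"api": "step_arm", "payload": {"targets": [[0, 0, 0, 0, 0, 0, 0.48], [0, 0, 0, 0, 0, 0, 0.48], [0, 0, 0, 0, 0, 0, 0.48], [0, 0, 0, 0, 0, 0, 0.48], [0, 0, 0, 0, 0, 0, 0.48]]}}

```text
time: 12.95
position: [0.5036, -0.1996, 0.1175]
tool_rot: [-1.981, -1.983, -0.439]
ft_force: [0.1, 0.3, -0.5]
grip_width: 0.482
grip_force: 0.0
```

{"api": "step_arm", "payload": {"targets": [[0, -0.4, 1.0, 0, 0, 0, 0.48], [0, -1, 2.5, 0, 0, 0, 0.5], [0, 0, 4, 0, 0, 0, 0.6], [0, 2, 4, -5, 0, 0, 1], [0, 3.5, 2, -5, 0, 0, 1]]}}

```text
time: 13.37
position: [0.504, -0.1681, 0.2536]
tool_rot: [-2.105, -2.078, -0.272]
ft_force: [2.0, 1.9, 1.2]
grip_width: 0.646
grip_force: 0.0
```

{"api": "step_arm", "payload": {"targets": [[0, 3.8, 0, -5, 0, 0, 1], [0, 3.8, 0, -5, 0, 0, 1], [0, 3.8, 0, -5, 0, 0, 1], [0, 3.8, 0, 0, 0, 6, 1], [0, 3.8, 0, 0, 0, 6, 1]]}}

```text
time: 13.78
position: [0.5031, 0.0337, 0.2512]
tool_rot: [1.963, 2.448, 0.003]
ft_force: [0.9, -0.6, 0.5]
grip_width: 0.972
grip_force: 0.0
```

```bash
python3 - <<'E'
from h import *
np.set_printoptions(precision=4,suppress=True)
a,d=ctrl.get_image("top"); b,_=ctrl.get_image("scene")
x=cv2.resize(a[190:265,405:585],(792,330)); y=cv2.resize(b[240:400,90:310],(358,260))
cv2.imwrite("pics/final.png",np.vstack([x,np.hstack([y,np.zeros((260,434,3),np.uint8)])])[:,:,::-1])
# contact dots seen through the slot, as rail x (dots on block top, h=34 mm)
n=np.array([0,-.4226,.9063]); xd=np.array([0,-.9063,-.4226]); o=np.array([.5035,-.2515,.075])
for nm,im in(("top",a),("scene",b)):
    hsv=cv2.cvtColor(im,cv2.COLOR_RGB2HSV); m=((hsv[...,0]>15)&(hsv[...,0]<32)&(hsv[...,1]>70)&(hsv[...,2]>120)).astype(np.uint8)
    K,R,t=cam(nm); c0=-R.T@t
    for s in cv2.connectedComponentsWithStats(m)[3]:
        r=R.T@np.r_[(s-K[:2,2])/K[0,0],1]; P=c0+r*(((o+.034*n-c0)@n)/(r@n)); q=P-o
        if abs(q[0])<.02 and -.12<q@xd<.14: print(nm,s.round(1),"rail x",(q@xd*1000).round(1),"y",(q[0]*1000).round(1))
E
```

```text
top [530.4 228.8] rail x 38.0 y -1.4
top [546.9 229.6] rail x 77.9 y -0.6
top [553.  230.3] rail x 93.2 y -0.9
scene [172.4 344.9] rail x 18.4 y -0.9
scene [166.3 354.2] rail x 34.0 y -1.3
scene [150.  379.9] rail x 76.4 y -1.4
scene [144.  389.6] rail x 92.2 y -1.2
```

View pics/final.png

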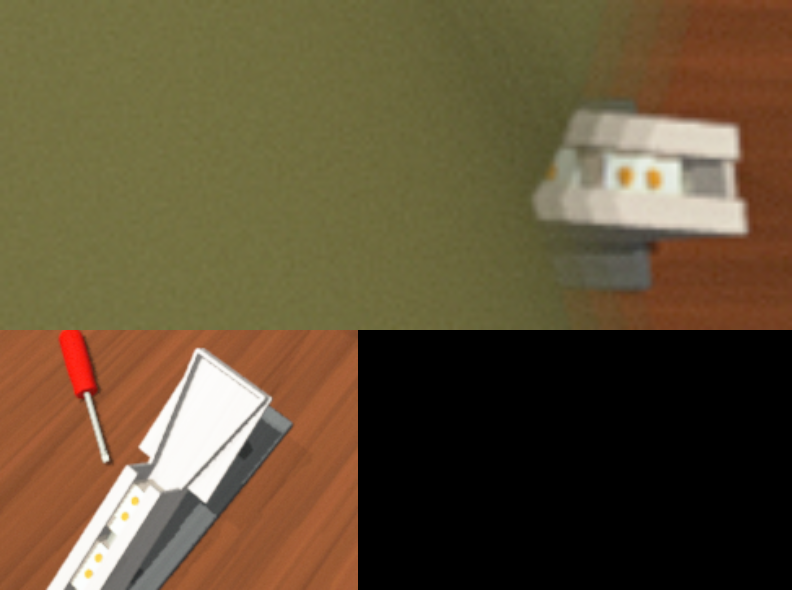

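```bash
python3 - <<'E'
from h import *
n=np.array([0,-.4226,.9063]); xd=np.array([0,-.9063,-.4226]); o=np.array([.5035,-.2515,.075])
K,R,t=cam("top"); c0=-R.T@t
for nm,u,h in(("front face",560,.034),("roof end",573,.045),("roof start",517,.045),("stop inner top",569.5,.042),("stop inner top",569.5,.034)):
    r=R.T@np.r_[(np.array([u,230])-K[:2,2])/K[0,0],1]; P=c0+r*(((o+h*n-c0)@n)/(r@n)); print(nm,h,((P-o)@xd*1000).round(1))
a,d=ctrl.get_image("top"); print(a[229:232,552:576].mean((0,2)).round()); W=cloud("top",d); print((((W-o)@n)[230,552:576]*1000).round()); print((((W-o)@xd)[230,552:576]*1000).round())
s=ctrl.get_state(); print(s["time"])
E
```

```text
front face 0.034 111.2
roof end 0.045 129.1
roof start 0.045 -6.7
stop inner top 0.042 124.4
stop inner top 0.034 136.2
[148. 136. 155. 201. 229. 228. 231. 199. 145. 148. 140. 133. 137. 137.
 134. 136. 134. 151. 192. 177.  80.  57.  60.  61.]
[ 35.  35.  36.  34.  35.  35.  34.  34.  27.  28.  28.  28.  30.  31.
  35.  37.  37.  40.  42.  43. 508.   6.   8.   8.]
[  90.   92.   94.   98.  100.  102.  107.  109.  121.  123.  126.  127.
  127.  129.  125.  125.  128.  126.  126.  127. -564.  188.  188.  191.]
13.9333
```

By depth, the barrel runs on to the stop wall, and both read about 126.5 in my rail frame. My origin is therefore about 3 mm off, and the 91 I read matches 94. The holder pitch is 58 mm, so both are home and touching.

```bash
python3 -c "
from bench import ctrl
print(ctrl.close_job())"
```

```text
the job is handed in; nothing more can be done
None
```

Both lamp holders are in the tube, base down and barrel downhill, touching each other and home against the stop as far as the cameras can measure; I left the terminal block and the yellow and purple look-alikes alone, and handed the job in at about 14 s.

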